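# Swing the peg tray back to its tape mark

### The job

The blue tray with the four grey clip pegs has been knocked round on its corner pin and is in the way by the back doorway. Push it near its free corner so that it swings round the pin and ends with its long side lying along the strip of yellow tape on the bench, parallel to it. Leave the other blue tray, the one with the green soap, as it stands.

Things in the scene. Friction and masses are not known exactly. Their poses are not given: they have to be found in the camera images.
- peg_tray_pin_top (a point): Centre of the steel pin head (20 mm wide), 36 mm above the bench, on which the blue tray with four grey pegs turns; pin fixed to the bench, 15 mm in from both sides at one tray corner. The tray turns only about it, stiffly (about 1 N at the free corner), with no stop, and stays where left. It starts 30 to 80 degrees counter-clockwise (from above) of its mark: swing it clockwise.
- peg_tray_corner (a point): Free outer corner of the blue peg tray, diagonal to the pin, at wall-top height, 32 mm. Tray: open box 150 x 80 mm outside, 4 mm walls, underside 4 mm above the bench; pegs fixed inside, below the wall tops. Axes turn with the tray: x along the long side, pin end to free end; y across, away from the pin; pin at (-135, -65) mm. Push towards -y on the outside of the long side at this corner.
- tape: The mark: yellow tape 180 x 12 mm, flat on the bench. Origin at the pin's foot; x runs along the strip, the way the tray's x must point. Its centre line lies 28 mm to the -y side of the pin, from x = -15 to 165 mm. With the tray right, the tape lies 7 mm outside the tray's long side nearest the pin, parallel to it.
- soap_tray_corner (a point): The same free corner, with the same axes, of the other, equal blue tray on its own pin; it holds a green soap bar (top 34 mm above the bench). It is to stay as it stands.

How it is judged:
By the outcome, as a careful person would: the job done as asked, in the order asked, and still so for the second after the job is handed in, with the robot touching nothing.
It also fails if it takes over 38 s, if anything falls off the work surface, if the arm or the gripper's body presses on something with over 40 N, if the wrist force passes 120 N, or if a joint passes its speed limit or range.

### The arm

A 7-joint arm with a two-finger parallel gripper is mounted at the origin on the work surface. World frame = base frame: x ahead of the robot, y to its left, z up, the work surface at z = 0. Lengths are in m, angles in rad, forces in N, time in s.
With the tool pointing down it reaches from about 0.4 to 0.875 m from the base axis. Payload 19.3 kg.
Tool frame: the origin (TCP) lies midway between the tips of the shut fingers; the grasp point (between the pads) lies bot.grip_point_offset behind it (bot.grip_point_offset is the distance from the TCP to the grasp point, in m); z points along the fingers, y is the direction in which the jaws open and shut (so a half turn about z gives the same grasp; the last joint's range is limited). The gripper opens to 85 mm and grips with 20 to 120 N. Pads are 22 mm wide; open, the fingers measure 114 mm over their backs; the gripper's body (76 mm by 85 mm) begins 54 mm behind the grasp point. The pads swing forward as they close: fully open they stand 13 mm farther back than shut.
Start: joints at [-1.342, 0.521, -0.036, 1.599, 0.021, 1.021, -0.113], TCP at [0.184, 0.597, 0.231] pointing down, gripper open.
Joint ranges: [-2.91, 2.91], [-0.3, 2.13], [-1.5, 1.42], [0.17, 2.43], [-1.26, 4.41], [0.16, 1.93], [-2.52, 2.52]. Speed limits (rad/s): [1.89, 1.89, 2.39, 2.39, 3.01, 3.01, 3.01].

### API

Orientations are given as [roll, pitch, yaw] about the fixed x, y, z axes, in that order (R = Rz(yaw) Ry(pitch) Rx(roll)).
In Python, from workcell import bot gives the robot as it stands.
- The arm moves only by the tool servo_tool, never from a script. Its argument "rows" is a list that holds one entry, the list of rows, each a list of 6 numbers: the shift along the tool's x, y, z in cm, then the turn, a rotation vector about the tool's x, y, z in degrees. A call has 1 to 5 rows; each row shifts and turns the commanded pose from where the row before left it, along the tool's axes as they then stand; what a row does not reach is not made up. A row lasts 1/8 s, in which the tool goes at most 62.5 mm and 10.7 degrees, less where a joint would pass 70% of its speed; a pose out of reach is approached as far as the arm can. A call is refused whole if a number of a shift passes 6.25 or a number of a turn 10.7, either way. A call with a gripper value outside its range is refused whole. "grip" is the opening, from -1 (shut) to 1 (fully open), so that 0 is half open, set as the call begins (left out, the last holds). The fingers move at their own pace and stop on an object; "squeeze" is the grip in N (left out, the last holds). Time passes only in rows, so rows that do not move let the fingers close. It gives the time, the measured TCP pose, the force and the opening at its end, in the units of the state.
- bot.observe(): the state, without advancing time (a new reading comes with each control period).
- bot.grab_frame(name): name is "scene" or "side" or "wrist"; returns a dict with "image" (384x512x3 uint8, red, green, blue), "K" (3x3 intrinsics, pixels), "R" (3x3) and "t" (3): a world point X has camera coordinates R X + t; the wrist camera has in their place "mount" (4x4, takes a point from camera to tool coordinates, whose origin is the TCP and whose axes are the flange's). Camera axes: x right, y down, z forward; pixel columns grow to the right and rows downward; lengths in m; the calibration is good to about 2 mm. A picture is of the moment at which its call begins: read the wrist's pose just before it. There is no depth.
- bot.job_done(): hands the job in, once; it reports no verdict.
The state is a dict: "clock": time; "qpos": joint angles; "qd": joint speeds; "joint_efforts": joint torques, N m; "position": TCP position; "tool_rot": TCP orientation; "force": force on the tool from outside, world axes, zero at the start; "moment": the same for the moment, N m; "grip_width": finger opening in m.
Only numpy, scipy, OpenCV 4.12 (cv2) and the standard library are available. Lean on these libraries where they do the work, as an engineer would, in place of code of your own. Each camera call takes 0.05 s, during which the arm holds its last target.

## Working session

There is one attempt and no reset: what is moved stays moved. The work goes in short steps, Python scripts to look and compute and a tool call to move; the robot and the scene stay as the last step left them, time stands still between calls to the robot, and variables do not carry over. Pictures are saved under pics/ and viewed, and the job is handed in when it is done.

Besides the shell and the picture viewer there is one more tool, called after "Emit:" by a JSON object that holds its "fn" and its "kwargs", one argument or row to a line. servo_tool: Moves the arm, as the interface text tells. Its arguments: {"type":"object","properties":{"rows":{"type":"array"},"grip":{"type":"number"},"squeeze":{"type":"number"}},"required":["rows"]}

```bash
mkdir -p pics
python3 - <<'E'
from workcell import bot
import cv2,pickle
s=bot.observe();print({k:s[k] for k in('clock','position','tool_rot','grip_width')},bot.grip_point_offset)
d={}
for n in("scene","side"):
    f=bot.grab_frame(n);d[n]=f;cv2.imwrite(f'pics/{n}0.png',f["image"][:,:,::-1])
pickle.dump(d,open('f0.pkl','wb'))
E
```

```text
{'clock': 0.0, 'position': array([0.18389907, 0.59697733, 0.23071641]), 'tool_rot': array([-3.14042339e+00,  7.51823482e-05,  2.84280151e+00]), 'grip_width': 0.08579438062465222} 0.0187
```

View pics/scene0.png

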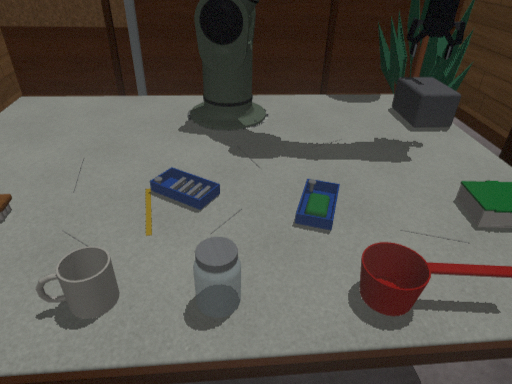

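View pics/side0.png

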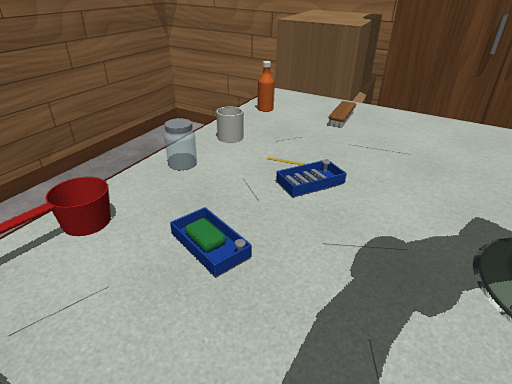

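```bash
cat > h.py <<'E'
import numpy as np,cv2
def ray(f,u,v,z):
    R=np.array(f["R"]);t=np.array(f["t"]).ravel();c=-R.T@t
    d=R.T@np.linalg.inv(f["K"])@np.array([u,v,1.]);return c+d*(z-c[2])/d[2]
def proj(f,X):
    p=np.array(f["K"])@(np.array(f["R"])@np.array(X)+np.array(f["t"]).ravel());return p[:2]/p[2]
E
python3 - <<'E'
import pickle,cv2,numpy as np
from h import *
d=pickle.load(open('f0.pkl','rb'))
a=d['scene']['image'][155:245,130:250];b=d['side']['image'][145:205,255:355]
cv2.imwrite('pics/z1.png',cv2.resize(a,None,fx=6,fy=6,interpolation=cv2.INTER_CUBIC)[:,:,::-1])
cv2.imwrite('pics/z2.png',cv2.resize(b,None,fx=8,fy=8,interpolation=cv2.INTER_CUBIC)[:,:,::-1])
for n,f in d.items():
    h=cv2.cvtColor(f['image'],cv2.COLOR_RGB2HSV)
    m=cv2.inRange(h,(20,130,120),(35,255,255))
    k,l,st,ce=cv2.connectedComponentsWithStats(m)
    for i in range(1,k):
        if st[i,4]>20:
            ys,xs=np.nonzero(l==i);P=np.array([ray(f,x,y,0) for x,y in zip(xs,ys)])[:,:2]
            r=cv2.minAreaRect(P.astype(np.float32)*1000)
            print(n,st[i],P.mean(0),r)
E
```

```text
scene [146 189   6  46 225] [ 0.58039178 -0.19685986] ((571.2846069335938, -197.48989868164062), (175.74989318847656, 10.19256591796875), 8.799102783203125)
side [267 157  38   8  76] [ 0.60900779 -0.19390033] ((610.05908203125, -193.53155517578125), (102.7591552734375, 12.363319396972656), 9.39256763458252)
```

View pics/z1.png

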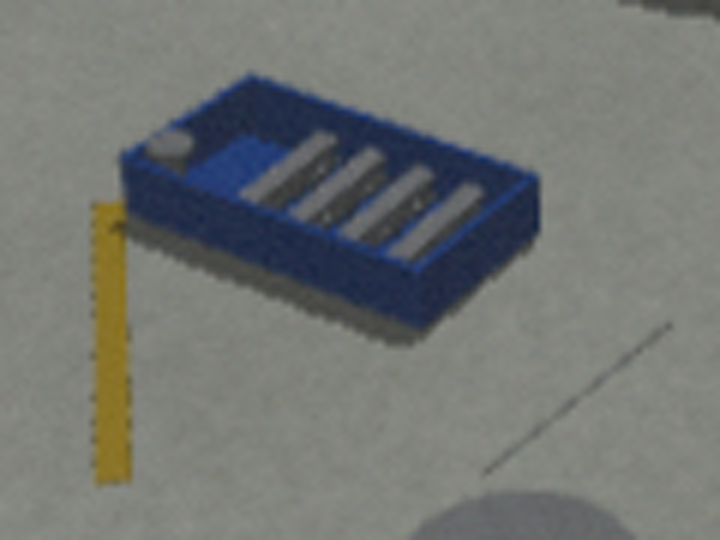

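View pics/z2.png

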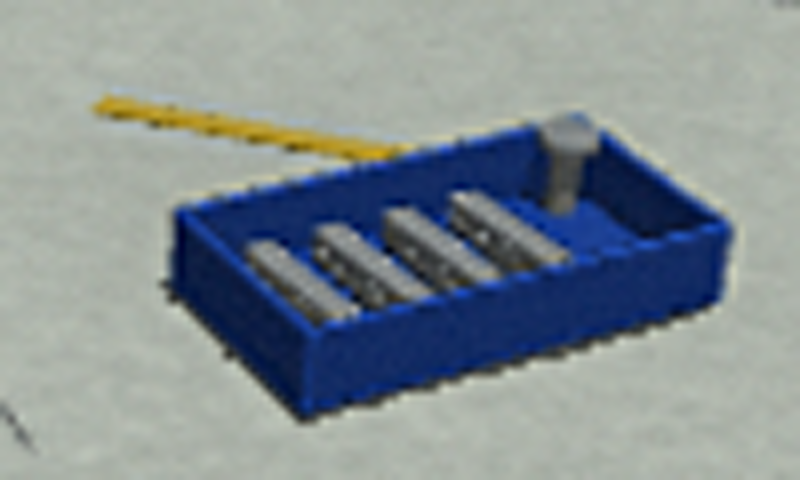

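```bash
cat > m.py <<'E'
import numpy as np,cv2
from h import *
def tape(f):
    h=cv2.cvtColor(f['image'],cv2.COLOR_RGB2HSV)
    m=cv2.inRange(h,(20,110,90),(35,255,255))
    k,l,st,ce=cv2.connectedComponentsWithStats(m)
    out=[]
    i=1+np.argmax([ st[i,4] if abs(ray(f,*ce[i],0)[1]+.19)<.06 and abs(ray(f,*ce[i],0)[0]-.57)<.12 else 0 for i in range(1,k)])
    ys,xs=np.nonzero(l==i);P=np.array([ray(f,x,y,0) for x,y in zip(xs,ys)])[:,:2]
    # perspective-weighted fit ok: direction
    vx,vy,x0,y0=cv2.fitLine(P.astype(np.float32),cv2.DIST_L2,0,1e-4,1e-4).ravel()
    if vx<0:vx,vy=-vx,-vy
    return np.degrees(np.arctan2(vy,vx)),(x0,y0),P[:,0].min(),P[:,0].max()
E
python3 - <<'E'
import pickle
from m import *
d=pickle.load(open('f0.pkl','rb'));s,e=d['scene'],d['side']
for f in(s,e): print(tape(f))
S=lambda x,y:(130+(x+.5)/6-.5,155+(y+.5)/6-.5)
E=lambda x,y:(255+(x+.5)/8-.5,145+(y+.5)/8-.5)
for n,a,b,z in[("pin",(170,144),(568,133),.036),("free",(538,178),(308,332),.032),("pincorner",(122,157),(582,118),.032),("ycorner",(253,77),(728,232),.032),("xcorner",(417,267),(178,210),.032)]:
    print(n,ray(s,*S(*a),z),ray(e,*E(*b),z))
print([ -s['R'].T@s['t'],-e['R'].T@e['t']])
# soap tray
for x in('scene','side'):
    h=cv2.cvtColor(d[x]['image'],cv2.COLOR_RGB2HSV);m=cv2.inRange(h,(105,130,40),(125,255,255))
    k,l,st,ce=cv2.connectedComponentsWithStats(m)
    for i in range(1,k):
        if st[i,4]>200:
            ys,xs=np.nonzero(l==i);P=np.array([ray(d[x],u,v,.032) for u,v in zip(xs,ys)]);print(x,st[i],P.min(0)[:2],P.max(0)[:2])
E
```

```text
(np.float32(9.145216), (np.float32(0.58047056), np.float32(-0.19646874)), np.float64(0.48522344860945077), np.float64(0.6573618665378335))
(np.float32(9.578295), (np.float32(0.60960984), np.float32(-0.19441663)), np.float64(0.5580206813906727), np.float64(0.6608541561913079))
pin [ 0.49614787 -0.18143676  0.036     ] [ 0.49374878 -0.17991582  0.036     ]
free [ 0.52260304 -0.03531799  0.032     ] [ 0.51957017 -0.03529513  0.032     ]
pincorner [ 0.49858548 -0.2003859   0.032     ] [ 0.4954077  -0.19967514  0.032     ]
ycorner [ 0.43726003 -0.15496506  0.032     ] [ 0.43274361 -0.15076685  0.032     ]
xcorner [ 0.5815401  -0.08065675  0.032     ] [ 0.58176033 -0.07997434  0.032     ]
[array([ 1.26022278, -0.02728298,  0.50650671]), array([0.27384455, 0.59813277, 0.44845277])]
scene [151 168  68  41 723] [ 0.440128   -0.19831687] [ 0.61510277 -0.03827244]
scene [296 179  43  50 885] [0.50983632 0.12179392] [0.69867204 0.25050562]
side [ 276  161   70   36 1260] [ 0.42446791 -0.19023832] [0.58096674 0.00319713]
side [ 170  208   81   69 2149] [0.49254589 0.13034066] [0.67146228 0.27606454]
```

Emit:
{"fn": "servo_tool", "kwargs": {
  "rows": [
    [[-2.4,-2.1,0,0,0,0],[-4.0,-3.5,0,0,0,0],[-4.0,-3.5,0,0,0,0],[-4.0,-3.5,0,0,0,0],[-4.0,-3.5,0,0,0,0]]
  ],
  "grip": -1
}}

```text
clock: 0.72
position: [0.3131, 0.3876, 0.2312]
tool_rot: [-3.141, -0.0, 2.843]
force: [1.1, 0.9, -0.4]
grip_width: 0.0001
```

Emit:
{"fn": "servo_tool", "kwargs": {
  "rows": [
    [[-4.0,-3.5,0,0,0,0],[-4.0,-4.5,0,0,0,0],[-4.0,-5,0,0,0,0],[-4,-5,0,0,0,0],[0,0,0,0,0,0]]
  ]
}}

```text
clock: 1.35
position: [0.4124, 0.1688, 0.2313]
tool_rot: [-3.141, 0.0, 2.836]
force: [-0.4, -0.2, -0.5]
grip_width: 0.0003
```

Emit:
{"fn": "servo_tool", "kwargs": {
  "rows": [
    [[-3.0,-4.1,0,0,0,0],[-3.0,-4.1,0,0,0,0],[-3.0,-4.1,0,0,0,0],[-2.9,-4.1,0,0,0,0],[0,0,2,0,0,9.5]]
  ]
}}

```text
clock: 1.98
position: [0.478, -0.0217, 0.2118]
tool_rot: [3.141, 0.002, 2.671]
force: [-0.3, 1.5, -0.5]
grip_width: -0.0
```

Emit:
{"fn": "servo_tool", "kwargs": {
  "rows": [
    [[0,0,4,0,0,9.5],[0,0,4,0,0,0],[0,0,4,0,0,0],[0,0,3,0,0,0],[0,0,0,0,0,0]]
  ]
}}

```text
clock: 2.6
position: [0.4755, -0.0182, 0.0598]
tool_rot: [-3.139, -0.003, 2.512]
force: [0.3, -0.5, 0.6]
grip_width: 0.0002
```

Run:
```python
from workcell import bot
import cv2
import numpy as np
from h import *
s=bot.observe();print(s['clock'],s['position'],np.degrees(s['tool_rot']))
f=bot.grab_frame('scene');g=bot.grab_frame('side')
a=cv2.resize(f['image'][130:250,120:270],None,fx=5,fy=5,interpolation=cv2.INTER_CUBIC)
cv2.imwrite('pics/a1.png',a[:,:,::-1])
b=cv2.resize(g['image'][110:230,230:380],None,fx=5,fy=5,interpolation=cv2.INTER_CUBIC)
cv2.imwrite('pics/a2.png',b[:,:,::-1])
```

```text
2.6 [ 0.47548163 -0.01822602  0.05979504] [-1.79867728e+02 -1.72011794e-01  1.43913392e+02]
```

View pics/a1.png

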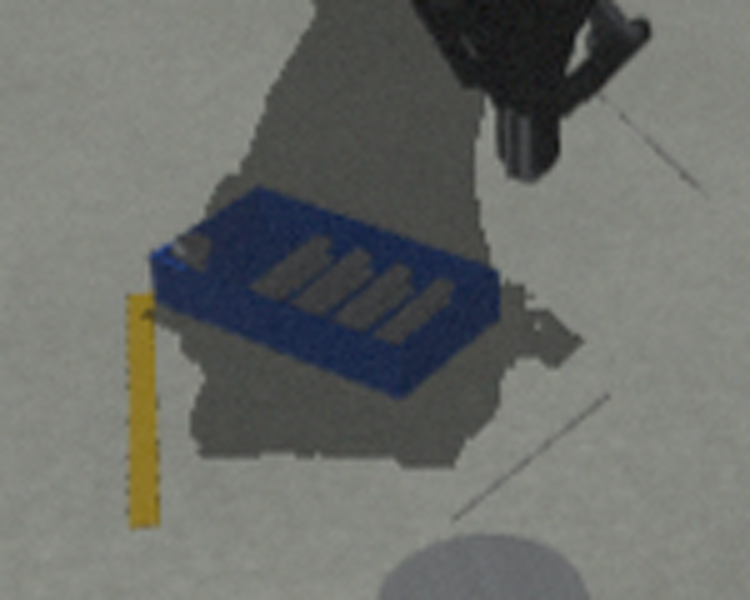

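View pics/a2.png

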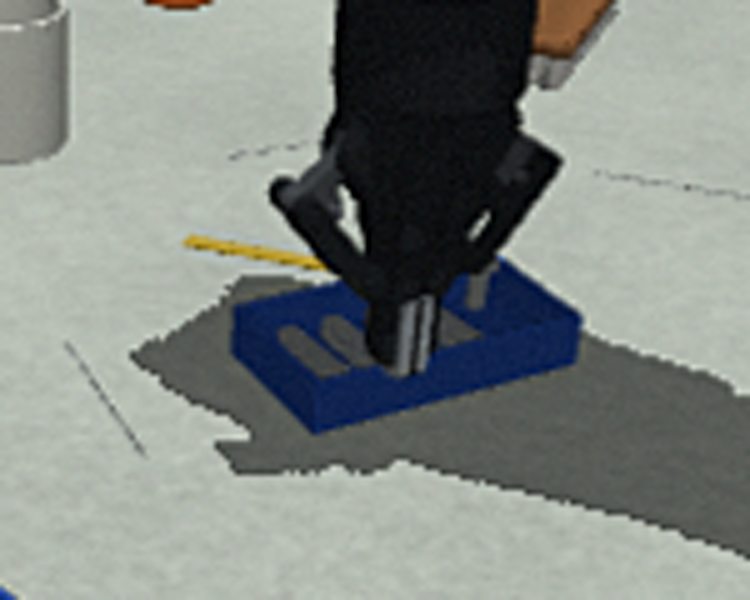

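Emit:
{"fn": "servo_tool", "kwargs": {
  "rows": [
    [[0,0,2.2,0,0,0],[0,0,2.1,0,0,0],[-0.8,0,0,0,0,0],[-0.8,0,0,0,0,0],[-0.5,0,0,0,0,0]]
  ]
}}

```text
clock: 3.32
position: [0.4949, -0.0316, 0.0194]
tool_rot: [3.141, 0.002, 2.511]
force: [-0.1, 0.7, -0.4]
grip_width: -0.0
```

Emit:
{"fn": "servo_tool", "kwargs": {
  "rows": [
    [[-0.3,0,0,0,0,0],[-0.53,0.31,0,0,0,2.5],[-1.06,0.62,0,0,0,5],[-1.06,0.62,0,0,0,5],[-1.06,0.62,0,0,0,5]]
  ]
}}

```text
clock: 3.95
position: [0.5385, -0.0414, 0.0183]
tool_rot: [3.141, -0.001, 2.202]
force: [-0.4, 1.8, -0.1]
grip_width: -0.0
```

Run:
```python
from workcell import bot
import cv2
import numpy as np
s=bot.observe();print(s['clock'],s['position'],np.degrees(s['tool_rot']),s['force'])
f=bot.grab_frame('scene')
a=cv2.resize(f['image'][130:250,120:270],None,fx=5,fy=5,interpolation=cv2.INTER_CUBIC)
cv2.imwrite('pics/b1.png',a[:,:,::-1])
```

```text
3.95 [ 0.53850911 -0.04144773  0.01834335] [ 1.79988730e+02 -3.24068987e-02  1.26151507e+02] [-0.39600151  1.84589447 -0.05117506]
```

View pics/b1.png

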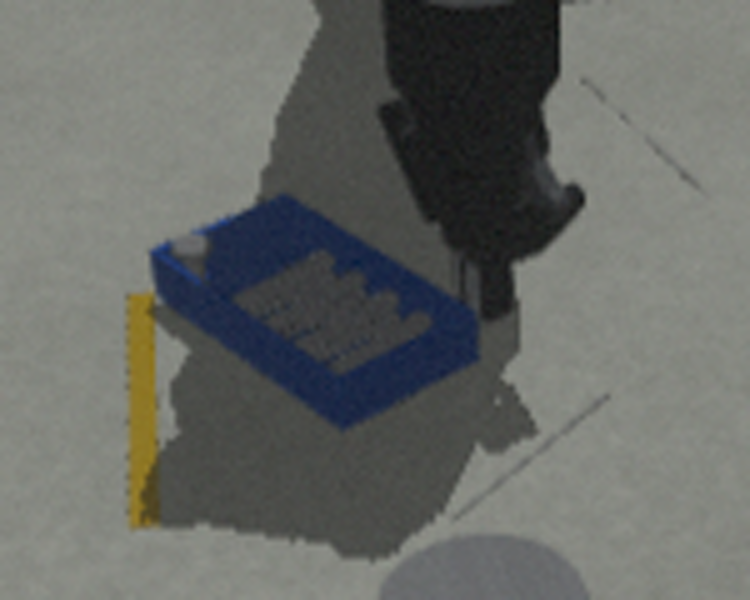

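Emit:
{"fn": "servo_tool", "kwargs": {
  "rows": [
    [[-1.06,0.62,0,0,0,5],[-1.06,0.62,0,0,0,5],[-1.06,0.62,0,0,0,5],[-1.06,0.62,0,0,0,5],[0,0,0,0,0,0]]
  ]
}}

```text
clock: 4.62
position: [0.5801, -0.0672, 0.0182]
tool_rot: [-3.142, 0.001, 1.857]
force: [0.3, -1.4, -0.9]
grip_width: -0.0
```

```bash
cat > look.py <<'E'
import sys,pickle
from workcell import bot
import cv2
import numpy as np
n=sys.argv[1]
s=bot.observe();print(s['clock'],s['position'],np.degrees(s['tool_rot']),s['force'])
f=bot.grab_frame('scene');g=bot.grab_frame('side');pickle.dump((f,g),open(n+'.pkl','wb'))
a=cv2.resize(f['image'][155:255,130:240],None,fx=5.9,fy=5.9,interpolation=cv2.INTER_CUBIC)
b=cv2.resize(g['image'][130:220,240:360],None,fx=6,fy=6,interpolation=cv2.INTER_CUBIC)
a=cv2.resize(f['image'][155:255,130:240],None,fx=6,fy=6,interpolation=cv2.INTER_CUBIC)[:600]
cv2.imwrite(f'pics/{n}_s.png',a[:,:,::-1]);cv2.imwrite(f'pics/{n}_e.png',b[:,:,::-1])
E
python3 look.py c
```

```text
4.625 [ 0.58012952 -0.06721138  0.01818935] [-1.79996946e+02  2.97510823e-02  1.06396190e+02] [ 0.26739989 -1.41354008 -0.90422476]
```

View pics/c_s.png

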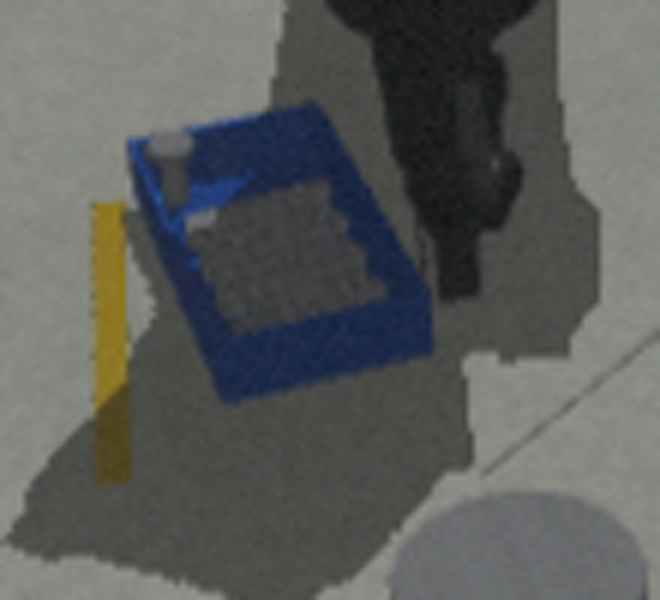

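View pics/c_e.png

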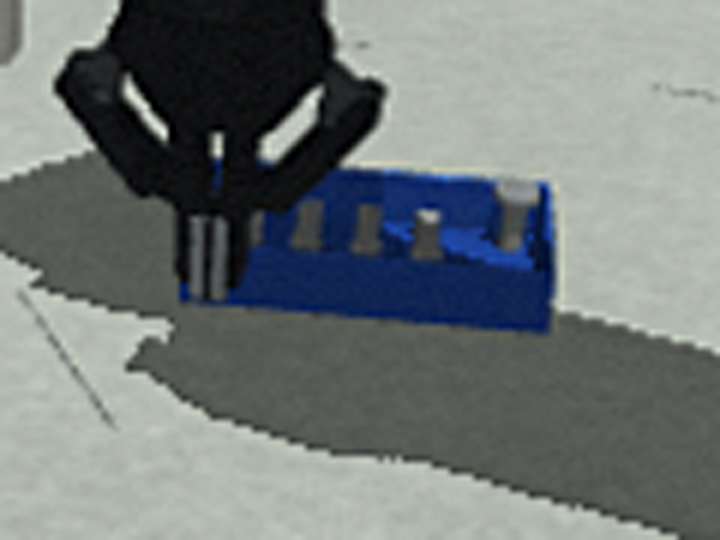

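```bash
cat > ang.py <<'E'
import sys,pickle
from m import *
f,g=pickle.load(open(sys.argv[1]+'.pkl','rb'))
S=lambda x,y:(130+(x+.5)/6-.5,155+(y+.5)/6-.5)
E=lambda x,y:(240+(x+.5)/6-.5,130+(y+.5)/6-.5)
def line(nm,a,b): 
    d=b-a;print(nm,a[:2],b[:2],'len',np.hypot(*d[:2]),'ang',np.degrees(np.arctan2(d[1],d[0])))
def sc(nm,p,q,z=.032):line(nm,ray(f,*S(*p),z),ray(f,*S(*q),z))
def si(nm,p,q,z=.032):line(nm,ray(g,*E(*p),z),ray(g,*E(*q),z))
E
python3 - c <<'E'
from ang import *
sc('far long',(318,103),(432,292))
P=np.array([.496,-.181,.032]);line('pin->free (-25.7)',P,ray(f,*S(432,292),.032))
sc('short',(128,141),(318,103))
si('bottom',(183,303),(549,333),.004)
E
```

```text
far long [ 0.46016908 -0.12606456] [ 0.59782169 -0.07459802] len 0.1469593345803914 ang 20.500124849651876
pin->free (-25.7) [ 0.496 -0.181] [ 0.59782169 -0.07459802] len 0.14727198654070112 ang 46.2601294977712
short [ 0.48650252 -0.19978184] [ 0.46016908 -0.12606456] len 0.07827953735551234 ang 109.65785081018393
bottom [ 0.59652227 -0.07533542] [ 0.45773575 -0.12805607] len 0.14846266916617315 ang -159.19978478458958
```

Emit:
{"fn": "servo_tool", "kwargs": {
  "rows": [
    [[-0.96,0.66,0,0,0,4.75],[-0.96,0.66,0,0,0,4.75],[0,0,0,0,0,0]]
  ]
}}

```text
clock: 5.1
position: [0.5972, -0.0826, 0.0182]
tool_rot: [-3.141, 0.0, 1.692]
force: [-0.8, 0.0, -0.0]
grip_width: 0.0
```

```bash
python3 look.py d
```

```text
5.1 [ 0.59718284 -0.08257321  0.01823371] [-1.79991856e+02  1.63213054e-02  9.69587752e+01] [-0.79475371  0.00178226 -0.00933281]
```

View pics/d_s.png

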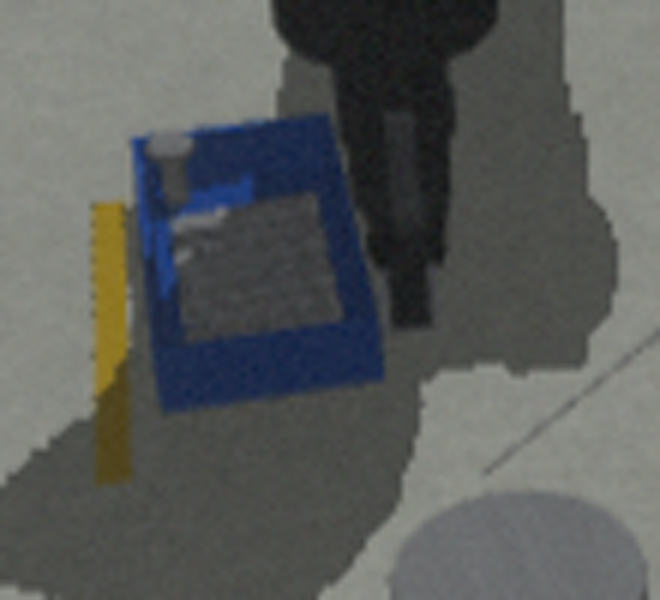

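View pics/d_e.png

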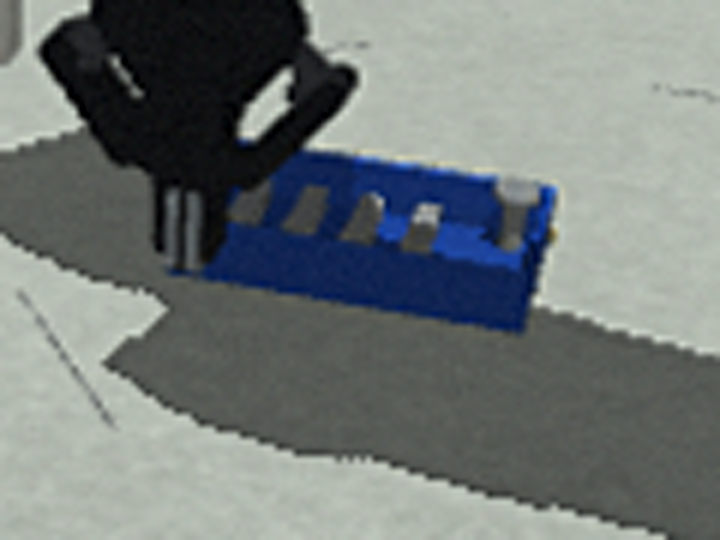

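```bash
python3 - d <<'E'
from ang import *
sc('far long',(330,115),(383,322))
P=np.array([.496,-.181,.032]);line('pin->free (-25.7)',P,ray(f,*S(383,322),.032))
sc('short',(133,139),(330,115))
sc('bottomend',(165,412),(383,381),.004)
si('bottom',(167,271),(523,332),.004)
E
```

```text
far long [ 0.47011006 -0.12043529] [ 0.61533279 -0.09149285] len 0.14807871703276745 ang 11.271191125640469
pin->free (-25.7) [ 0.496 -0.181] [ 0.61533279 -0.09149285] len 0.14917052435347347 ang 36.872219977418034
short [ 0.4850575  -0.19801062] [ 0.47011006 -0.12043529] len 0.07900226374274268 ang 100.90625413514664
bottomend [ 0.62722811 -0.17011832] [ 0.61372654 -0.09345352] len 0.07784461417297808 ang 99.98803466202351
bottom [ 0.61416954 -0.09541318] [ 0.46716612 -0.12352538] len 0.14966729945879936 ang -169.17375376659868
```

Emit:
{"fn": "servo_tool", "kwargs": {
  "rows": [
    [[-0.28,0.2,0,0,0,1.4],[0,0,0,0,0,0],[1,0,0,0,0,0],[4,0,0,0,0,0],[5,0,-2,0,0,0]]
  ]
}}

```text
clock: 5.82
position: [0.5891, 0.0155, 0.0376]
tool_rot: [-3.14, 0.0, 1.665]
force: [1.3, 1.3, 0.4]
grip_width: 0.0001
```

Emit:
{"fn": "servo_tool", "kwargs": {
  "rows": [
    [[2,0,-4,0,0,0],[0,-4,-4,0,0,0],[0,-4,-4,0,0,0],[2,-3,-4,0,0,0],[0,0,0,0,0,0]]
  ]
}}

```text
clock: 6.45
position: [0.4761, 0.046, 0.2004]
tool_rot: [3.138, -0.003, 1.669]
force: [1.0, 0.8, -0.9]
grip_width: -0.0002
```

```bash
python3 look.py e
```

```text
6.45 [0.47612426 0.04598638 0.20044857] [ 1.79821791e+02 -1.58826045e-01  9.56510203e+01] [ 0.99295006  0.78056992 -0.91095789]
```

View pics/e_s.png

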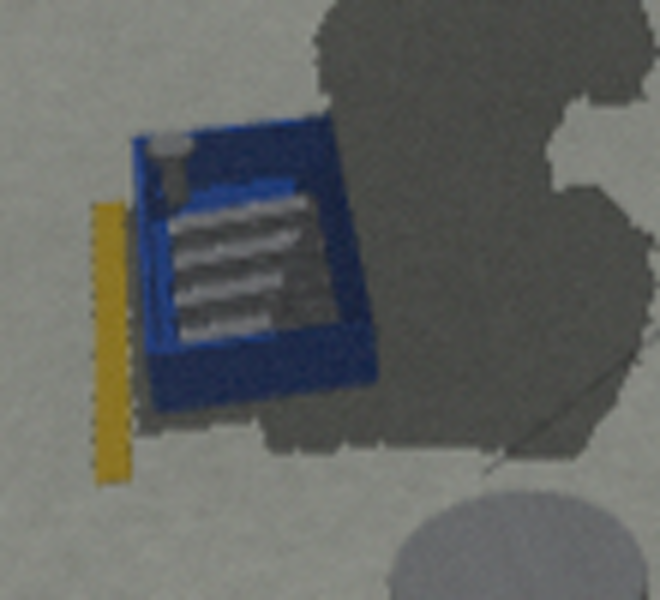

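View pics/e_e.png

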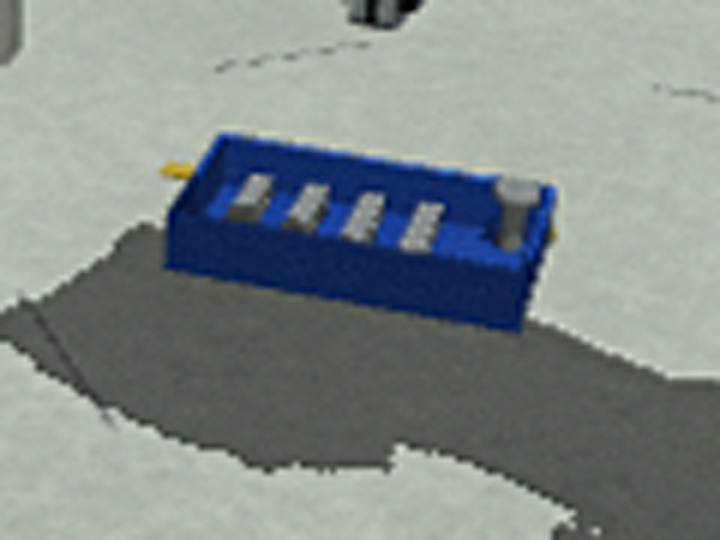

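```bash
python3 - e <<'E'
from ang import *
print(tape(f))
sc('far long',(331,117),(377,324))
P=np.array([.496,-.181,.032]);line('pin->free (-25.7)',P,ray(f,*S(377,324),.032))
sc('near long top',(133,137),(149,355))
sc('short',(133,137),(331,117))
sc('freeend top',(149,355),(377,324))
sc('bottomend',(157,411),(376,382),.004)
si('near bottom',(165,268),(521,331),.004)
si('near top',(170,213),(533,271))
si('far top',(222,134),(553,187))
# blue silhouette left edge line at bottom; tape edges
sc('tapeL',(92,203),(97,484),0);sc('tapeR',(126,203),(131,484),0)
E
```

```text
(np.float32(9.053058), (np.float32(0.5794916), np.float32(-0.19657151)), np.float64(0.48522344860945077), np.float64(0.6573618665378335))
far long [ 0.47173044 -0.11991494] [ 0.61642011 -0.09356831] len 0.14706885252555044 ang 10.319955201006133
pin->free (-25.7) [ 0.496 -0.181] [ 0.61642011 -0.09356831] len 0.14881298246699382 ang 35.98173325420536
near long top [ 0.48350813 -0.19823098] [ 0.63018947 -0.17187646] len 0.1490301249597699 ang 10.185768101423625
short [ 0.48350813 -0.19823098] [ 0.47173044 -0.11991494] len 0.07919669307499186 ang 98.5524327995528
freeend top [ 0.63018947 -0.17187646] [ 0.61642011 -0.09356831] len 0.0795095012482968 ang 99.97269253697507
bottomend [ 0.62648491 -0.17303021] [ 0.61417242 -0.09596965] len 0.07803799053870215 ang 99.07780538284636
near bottom [ 0.61605218 -0.09724202] [ 0.46812815 -0.12386074] len 0.15029994452541862 ang -169.79887905256035
near top [ 0.61350242 -0.09499751] [ 0.46683613 -0.12448105] len 0.14960039678083262 ang -168.63362821312688
far top [ 0.62696156 -0.17195722] [ 0.4828919  -0.19780214] len 0.1463694934023972 ang -169.8297842490889
tapeL [ 0.48244713 -0.21901978] [ 0.66070721 -0.18931287] len 0.18071844574197726 ang 9.46135176791159
tapeR [ 0.48317524 -0.20518594] [ 0.6614224  -0.17768326] len 0.18035645385926005 ang 8.771294543808525
```

Emit:
{"fn": "servo_tool", "kwargs": {
  "rows": [
    [[-4,1.5,-3,0,0,0],[-4,1.5,-3,0,0,0],[-4,1.5,-2,0,0,0],[-2,1,0,0,0,0],[0,0,0,0,0,0]]
  ]
}}

```text
clock: 7.18
position: [0.5453, -0.0922, 0.277]
tool_rot: [-3.14, 0.001, 1.664]
force: [-1.1, -0.1, -0.4]
grip_width: 0.0001
```

```bash
cat > wr.py <<'E'
import sys,pickle
from workcell import bot
import cv2
n=sys.argv[1]
s=bot.observe();f=bot.grab_frame('wrist');pickle.dump((s,f),open(n+'.pkl','wb'))
print(s['clock'],s['position'],s['tool_rot']);print(f['mount'].round(3))
cv2.imwrite(f'pics/{n}.png',f['image'][:,:,::-1])
E
python3 wr.py w1
```

```text
7.175 [ 0.54534699 -0.0922199   0.27695556] [-3.13986500e+00  1.26545168e-03  1.66374186e+00]
[[ 0.001 -0.966 -0.258  0.065]
 [ 1.     0.001  0.     0.   ]
 [ 0.    -0.258  0.966 -0.144]
 [ 0.     0.     0.     1.   ]]
```

View pics/w1.png

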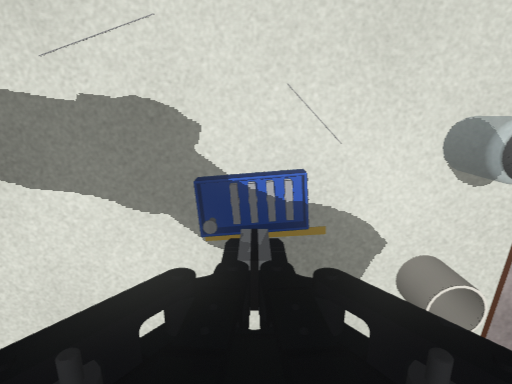

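Emit:
{"fn": "servo_tool", "kwargs": {
  "rows": [
    [[-4,0,3,0,0,0],[-4,0,3,0,0,0],[-2,0,3,0,0,0],[0,0,0,0,0,0],[0,0,0,0,0,0]]
  ]
}}

```text
clock: 7.85
position: [0.5547, -0.1887, 0.1885]
tool_rot: [-3.141, -0.0, 1.667]
force: [-0.3, 0.7, 0.1]
grip_width: 0.0002
```

```bash
python3 wr.py w2
```

```text
7.85 [ 0.55474378 -0.18871755  0.18853982] [-3.14146776e+00 -3.73869864e-04  1.66734909e+00]
[[ 0.001 -0.966 -0.258  0.065]
 [ 1.     0.001  0.     0.   ]
 [ 0.    -0.258  0.966 -0.144]
 [ 0.     0.     0.     1.   ]]
```

View pics/w2.png

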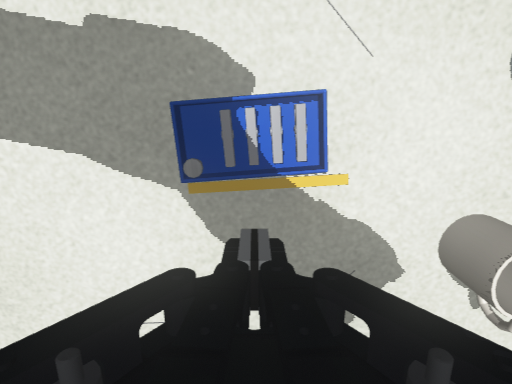

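```bash
cat > wm.py <<'E'
import sys,pickle
import numpy as np,cv2
from scipy.spatial.transform import Rotation as Ro
s,f=pickle.load(open(sys.argv[1]+'.pkl','rb'))
T=np.eye(4);T[:3,:3]=Ro.from_euler('xyz',s['tool_rot']).as_matrix();T[:3,3]=s['position'];C=T@f['mount']
def ray(u,v,z):
    d=C[:3,:3]@np.linalg.inv(f['K'])@np.array([u,v,1.]);return (C[:3,3]+d*(z-C[2,3])/d[2])[:2]
h=cv2.cvtColor(f['image'],cv2.COLOR_RGB2HSV)
def big(lo,hi):
    m=cv2.inRange(h,lo,hi);k,l,st,_=cv2.connectedComponentsWithStats(m);return l==1+np.argmax(st[1:,4])
B=big((105,130,30),(125,255,255));Y=big((18,110,80),(35,255,255))
def edge(M,side,z,nm,trim):
    xs=np.nonzero(M.any(0))[0];xs=xs[trim:-trim];P=[]
    for x in xs:
        r=np.nonzero(M[:,x])[0];v=r.max()+.5 if side else r.min()-.5;P.append(ray(x,v,z))
    P=np.array(P,np.float32);vx,vy,x0,y0=cv2.fitLine(P,cv2.DIST_HUBER,0,1e-5,1e-5).ravel()
    a=np.degrees(np.arctan2(vy,vx));a=(a+90)%180-90
    print(nm,round(float(a),2),x0,y0);return a,np.array([x0,y0])
a,p=edge(Y,0,0,'tape up',12);b,q=edge(Y,1,0,'tape low',12);c,r=edge(B,1,.032,'tray near',18);d,t=edge(B,0,.032,'tray far',18)
n=lambda a:np.array([-np.sin(np.radians(a)),np.cos(np.radians(a))])
print('gap near-tape up',(r-p)@n(a),'tape w',(p-q)@n(a),'tray w',(t-r)@n(c))
E
python3 wm.py w2
```

```text
tape up 9.02 0.5703377 -0.19208254
tape low 9.03 0.57164145 -0.2040066
tray near 9.9 0.54844046 -0.18674947
tray far 9.9 0.5305369 -0.109385334
gap near-tape up 0.008700719 tape w 0.011980983 tray w 0.07929006
```

Emit:
{"fn": "servo_tool", "kwargs": {
  "rows": [
    [[4,1.5,0,0,0,0],[4,1.5,0,0,0,0],[4,1.5,0,0,0,0],[1.4,1.1,3,0,0,0.8],[0,0,4,0,0,0]]
  ]
}}

```text
clock: 8.52
position: [0.5991, -0.0476, 0.119]
tool_rot: [3.138, -0.001, 1.657]
force: [0.2, -0.1, -1.2]
grip_width: -0.0002
```

Emit:
{"fn": "servo_tool", "kwargs": {
  "rows": [
    [[0,0,4,0,0,0],[0,0,4,0,0,0],[0,0,2,0,0,0],[0,0,0,0,0,0]]
  ]
}}

```text
clock: 9.02
position: [0.5973, -0.0506, 0.0182]
tool_rot: [-3.141, -0.0, 1.653]
force: [-0.2, -0.8, 0.9]
grip_width: 0.0003
```

Emit:
{"fn": "servo_tool", "kwargs": {
  "rows": [
    [[-1.5,0,0,0,0,0],[-1.0,0,0,0,0,0],[-0.6,0,0,0,0,0],[-0.5,0.1,0,0,0,0],[0,0,0,0,0,0]]
  ]
}}

```text
clock: 9.65
position: [0.6015, -0.0871, 0.0184]
tool_rot: [3.141, 0.0, 1.652]
force: [-0.2, -0.4, 0.4]
grip_width: 0.0004
```

Emit:
{"fn": "servo_tool", "kwargs": {
  "rows": [
    [[2,0,0,0,0,0],[4,0,0,0,0,0],[1,0,-5,0,0,0],[0,-1,-6,0,0,0],[-2,-1,-6,0,0,0]]
  ]
}}

```text
clock: 10.28
position: [0.577, -0.0353, 0.1883]
tool_rot: [-3.141, -0.001, 1.656]
force: [0.8, 0.0, -0.4]
grip_width: 0.0001
```

Emit:
{"fn": "servo_tool", "kwargs": {
  "rows": [
    [[-5,-1.5,0,0,0,0],[-5,-1.5,0,0,0,0],[-5,0,0,0,0,0],[0,0,0,0,0,0],[0,0,0,0,0,0]]
  ]
}}

```text
clock: 10.9
position: [0.56, -0.1886, 0.1866]
tool_rot: [-3.141, -0.001, 1.653]
force: [-0.2, 0.6, 0.2]
grip_width: -0.0002
```

```bash
python3 wr.py w3; python3 wm.py w3
```

```text
10.9 [ 0.56001154 -0.18862433  0.18657517] [-3.14121143e+00 -8.85240764e-04  1.65342303e+00]
[[ 0.001 -0.966 -0.258  0.065]
 [ 1.     0.001  0.     0.   ]
 [ 0.    -0.258  0.966 -0.144]
 [ 0.     0.     0.     1.   ]]
tape up 8.83 0.570359 -0.192237
tape low 9.07 0.56806105 -0.20457652
tray near 8.55 0.5589917 -0.18648407
tray far 8.54 0.5429114 -0.108721755
gap near-tape up 0.0074300393 tape w 0.0118403835 tray w 0.079288654
```

View pics/w3.png

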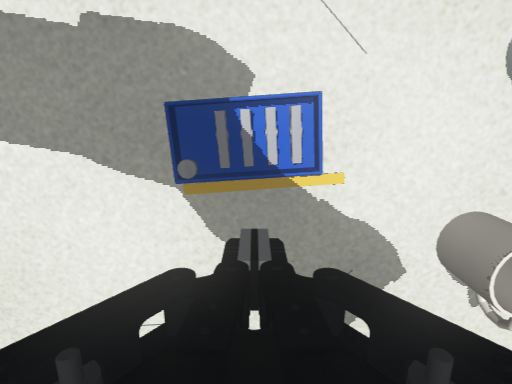

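Run:
```python
from workcell import bot
import pickle,cv2,numpy as np
d=pickle.load(open('f0.pkl','rb'))
for n in('scene','side'):
    im=bot.grab_frame(n)['image']
    for j in(d[n]['image'],im):
        h=cv2.cvtColor(j,cv2.COLOR_RGB2HSV);m=cv2.inRange(h,(45,130,40),(75,255,255))
        k,l,st,ce=cv2.connectedComponentsWithStats(m);print(n,[(st[i].tolist(),ce[i].round(1)) for i in range(1,k) if st[i,4]>150])
bot.job_done()
```

```text
scene [([462, 181, 50, 31, 1129], array([491.9, 194.4])), ([307, 193, 22, 22, 367], array([317.8, 203.3]))]
scene [([462, 181, 50, 31, 1124], array([491.9, 194.3])), ([307, 193, 22, 22, 359], array([317.8, 203.4]))]
side [([185, 218, 41, 34, 828], array([204.9, 234.4]))]
side [([185, 218, 41, 34, 828], array([205. , 234.3]))]
the job is handed in; nothing more can be done
```

I swung the peg tray about 45° clockwise round its pin by pushing the outside of its long side near the free corner with the shut fingers. I backed off, measured, gave it one small correcting push and handed the job in at about 11 s of robot time.

- **Alignment:** In the last wrist-camera view the tray's long sides lie at 8.55° and the tape edges at 8.83° and 9.07°. That leaves the tray about 0.4° past parallel, which I did not correct.
- **Gap to the tape:** The gap measured 7.4 mm mid-side, where about 7 mm was wanted.
- **Disagreement between cameras:** Before that last push the scene and side cameras gave mostly 10–10.3° for the tray (8.6° to 11.4° at the extremes), against 9.9° from the wrist camera. I relied on the wrist view because it shows tray and tape together.
- **Other tray:** The green soap appears at the same pixels as at the start in both fixed cameras, to within 0.1 pixel, so its tray was not moved.
- **Arm at hand-in:** The gripper was about 19 cm above the bench, touching nothing. The wrist forces reported after each move never went above about 2 N.

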